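# Flip the status flag of the tested board

### The arm

A 7-joint arm with a two-finger parallel gripper is mounted at the origin on the work surface. World frame = base frame: x ahead of the robot, y to its left, z up, the work surface at z = 0. Lengths are in m, angles in rad, forces in N, time in s.
With the tool pointing down it reaches from about 0.35 to 0.9 m from the base axis. Payload 8.1 kg.
Tool frame: the origin (TCP) lies on the centre line of the jaws, within the pads' length; the fingertips stand 14 mm ahead of it and the grasp point (between the pads) lies 5 mm behind it; z points along the fingers, y is the line along which they close (so a half turn about z gives the same grasp; the last joint's range is limited). The gripper opens to 92 mm and grips with 3 to 60 N. Pads are 19 mm wide; open, the fingers measure 130 mm over their backs; the gripper's body (75 mm by 190 mm) begins 47 mm behind the grasp point.
Start: joints at [-1.344, 0.434, 0.025, 1.573, -0.012, 1.134, -0.075], TCP at [0.202, 0.591, 0.241] pointing down, gripper open.
Joint ranges: [-2.62, 2.62], [-0.44, 2.09], [-1.27, 1.32], [0.08, 2.57], [-1.32, 4.46], [0.12, 2], [-2.74, 2.74]. Speed limits (rad/s): [2.22, 2.22, 3.01, 3.01, 3.14, 3.14, 3.14].

### API

Orientations are given as a unit quaternion [x, y, z, w].
In Python, from plant import robot gives the robot as it stands.
- The arm moves only by the shell command python3 -m jog 'ROWS' [FORCE]. ROWS is JSON, one flat list of numbers, 7 for each row, row after row: the turn, a rotation vector about the tool's x, y, z in degrees, then the shift along the tool's x, y, z in m, then the finger opening in m, from 0 to 0.0918. A call has 1 to 20 rows; each row shifts and turns the commanded pose from where the row before left it, along the tool's axes as they then stand; what a row does not reach is not made up. A row lasts 1/8 s, in which the tool goes at most 62.5 mm and 10.7 degrees, less where a joint would pass 70% of its speed; a pose out of reach is approached as far as the arm can. A call is refused whole if a number of a shift passes 0.0625 or a number of a turn 10.7, either way. A call with a gripper value outside its range is refused whole. The fingers move at their own pace and stop on an object; FORCE is the grip in N (left out, the last holds). Time passes only in rows, so rows that do not move let the fingers close. It gives the time, the measured TCP pose, the force, the opening and the grip force at its end, in the units of the state.
- robot.observe(): the state, without advancing time (a new reading comes with each control period).
- robot.read_camera(name): name is "side" or "top"; returns the picture (384x512x3 uint8, red, green, blue); there is no depth.
- robot.camera_model(name): a dict with "intrinsics" (3x3 intrinsics, pixels), "origin" and "attitude" of the camera in the world. Camera axes: x right, y up, looking along -z (the intrinsics and any distortion apply to the point x, -y, -z); pixel columns grow to the right and rows downward; lengths in m; the calibration is good to about 2 mm. A picture is of the moment at which its call begins. camera_model takes no time and is no camera call.
- robot.close_job(): hands the job in; it is judged then, once.
The state is a dict: "clock": time; "joint_positions": joint angles; "dq": joint speeds; "joint_efforts": joint torques, N m; "position": TCP position; "tool_rot": TCP orientation; "force": force on the tool from outside, world axes, zero at the start; "ft_torque": the same for the moment, N m; "opening": opening from 0.0 (shut) to 1.0 (fully open); "grip_force": force on a finger pad.
Only numpy, scipy, OpenCV 4.12 (cv2) and the standard library are available. Lean on these libraries where they do the work, as an engineer would, in place of code of your own. Each camera call takes 0.05 s, during which the arm holds its last target. There are 200 camera calls.

### The job

The circuit board with the finned heat sink has passed its test: with the fingertips only, gently flip the black status flag on its stand all the way over its pivot, so that it lies fully down over the board with its other face up. Push and press only: do not shift or lift the stand, and leave the other two flags and everything else on the bench as they are.

Things in the scene. Friction and masses are not known exactly. Their poses are not given: they have to be found in the camera images.
- stand_finned: Loose test stand, 0.9 kg: steel base 170 (x) x 104 (y) x 8 mm; a green circuit board is screwed on its +x half, with a silvery finned heat sink 50 x 56 mm, 30 mm tall, on it. This is the one to flag. Nothing on the board is higher than 52 mm. Origin: centre of the base's underside; z up, +x from the flag's hinge to the board. Two posts 6 mm wide at x = -45, y = -43 and +43 mm, 120 mm high, carry the hinge.
- flag_finned (a joint): Hinge angle (rad) of stand_finned's status flag, soft stops at 0 and 3.14. 0: flag level, pointing to the stand's -x (away from the board), white bar up; 1.57 upright; 3.14: level over the board, white disc up. Light friction (0.03 N m): it stays at any angle, 1 to 2 N moves it. The flag, a black plate 4 mm thick, is a paddle with a tail on the pivot's other side.
- flag_finned_pivot (a point): Middle of the flag's hinge axis, 112 mm above the table; at (-45, 0, 112) mm in the stand's frame. The hinge axis runs along the stand's y. The point's axes are the stand's.
- flag_finned_edge (a point): Middle of the paddle's free edge. The paddle is 70 mm wide and reaches 85 mm from the hinge axis, this point at mid thickness. At angle 0 only the base and the table lie below it. Once raised it can be pushed over from its outer side and pressed down.
- flag_finned_tail (a point): Middle of the tail's end, 55 mm from the hinge axis, at mid thickness. The tail is 24 mm wide and in line with the paddle, on the other side of the pivot: at angle 0 it points towards the board, level, and pressing it down swings the paddle up.
- stand_round: Loose test stand, 0.9 kg: steel base 170 (x) x 104 (y) x 8 mm; a green circuit board is screwed on its +x half, with three round black capacitors 24 mm across on it, no heat sink. Nothing on the board is higher than 52 mm. Origin: centre of the base's underside; z up, +x from the flag's hinge to the board. Two posts 6 mm wide at x = -45, y = -43 and +43 mm, 120 mm high, carry the hinge.
- flag_round (a joint): Hinge angle (rad) of stand_round's status flag, soft stops at 0 and 3.14. 0: flag level, pointing to the stand's -x (away from the board), white bar up; 1.57 upright; 3.14: level over the board, white disc up. Light friction (0.03 N m): it stays at any angle, 1 to 2 N moves it. The flag, a black plate 4 mm thick, is a paddle with a tail on the pivot's other side.
- flag_round_pivot (a point): Middle of the flag's hinge axis, 112 mm above the table; at (-45, 0, 112) mm in the stand's frame. The hinge axis runs along the stand's y. The point's axes are the stand's.
- flag_round_edge (a point): Middle of the paddle's free edge. The paddle is 70 mm wide and reaches 85 mm from the hinge axis, this point at mid thickness. At angle 0 only the base and the table lie below it. Once raised it can be pushed over from its outer side and pressed down.
- flag_round_tail (a point): Middle of the tail's end, 55 mm from the hinge axis, at mid thickness. The tail is 24 mm wide and in line with the paddle, on the other side of the pivot: at angle 0 it points towards the board, level, and pressing it down swings the paddle up.
- stand_flat: Loose test stand, 0.9 kg: steel base 170 (x) x 104 (y) x 8 mm; a green circuit board is screwed on its +x half, with a flat square chip and a low white connector strip on it, no heat sink. Nothing on the board is higher than 52 mm. Origin: centre of the base's underside; z up, +x from the flag's hinge to the board. Two posts 6 mm wide at x = -45, y = -43 and +43 mm, 120 mm high, carry the hinge.
- flag_flat (a joint): Hinge angle (rad) of stand_flat's status flag, soft stops at 0 and 3.14. 0: flag level, pointing to the stand's -x (away from the board), white bar up; 1.57 upright; 3.14: level over the board, white disc up. Light friction (0.03 N m): it stays at any angle, 1 to 2 N moves it. The flag, a black plate 4 mm thick, is a paddle with a tail on the pivot's other side.
- flag_flat_pivot (a point): Middle of the flag's hinge axis, 112 mm above the table; at (-45, 0, 112) mm in the stand's frame. The hinge axis runs along the stand's y. The point's axes are the stand's.
- flag_flat_edge (a point): Middle of the paddle's free edge. The paddle is 70 mm wide and reaches 85 mm from the hinge axis, this point at mid thickness. At angle 0 only the base and the table lie below it. Once raised it can be pushed over from its outer side and pressed down.
- flag_flat_tail (a point): Middle of the tail's end, 55 mm from the hinge axis, at mid thickness. The tail is 24 mm wide and in line with the paddle, on the other side of the pivot: at angle 0 it points towards the board, level, and pressing it down swings the paddle up.
- cleaner: Loose white bottle, 32 mm across, 85 mm tall, between two stands; origin under its centre. Leave alone.
- plug: Loose black connector plug 30 x 26 x 38 mm tall between two stands; origin under its centre. Leave alone.
- driver: Loose screwdriver lying in front of the stands; origin under its middle. Leave alone.
- spanner: Loose spanner lying in front of the stands; origin under its middle. Leave alone.
- enclosure: Loose open black box 90 x 110 x 55 mm behind the stands; origin under its centre. Leave alone.
- tape: Loose grey ring of tape, 96 mm across, 24 mm tall, behind the stands; origin under its centre. Leave alone.
- screw_cup: Loose aluminium cup, 70 mm across, 60 mm tall, behind the stands; origin under its centre. Leave alone.

How it is judged:
By the outcome, as a careful person would: the job done as asked, in the order asked, and still so for the second after the job is handed in, with the robot touching nothing.
It also fails if it takes over 51 s, if anything falls off the work surface, if the arm or the gripper's body presses on something with over 40 N, if the wrist force passes 120 N, or if a joint passes its speed limit or range.

## Working session

There is one attempt and no reset: what is moved stays moved. The work goes in short steps, Python scripts to look and compute and a shell command to move; the robot and the scene stay as the last step left them, time stands still between calls to the robot, and variables do not carry over. Pictures are saved under pics/ and viewed, at most 10 in all, crops included, and the job is handed in when it is done.

```bash
mkdir -p pics; python3 - <<'E'
from plant import robot
import cv2
for n in("top","side"):
    cv2.imwrite(f"pics/{n}0.png",cv2.cvtColor(robot.read_camera(n),cv2.COLOR_RGB2BGR)); print(robot.camera_model(n))
s=robot.observe();print(s["position"],s["tool_rot"],s["clock"])
E
```

```text
{'intrinsics': array([[373.46422387,   0.        , 252.26616354],
       [  0.        , 373.46422387, 192.04675536],
       [  0.        ,   0.        ,   1.        ]]), 'origin': array([ 0.39155332, -0.00634413,  1.00940106]), 'attitude': array([ 0.07088024, -0.06337404, -0.69646014,  0.71126858])}
{'intrinsics': array([[405.08369847,   0.        , 255.98523696],
       [  0.        , 405.08369847, 187.30995894],
       [  0.        ,   0.        ,   1.        ]]), 'origin': array([ 0.3774349 , -0.5495735 ,  0.75236984]), 'attitude': array([ 0.33662435, -0.05491632, -0.16377346,  0.92566004])}
[0.20231169 0.59090837 0.24005411] [ 1.64153790e-01  9.86434527e-01 -6.75104931e-04 -3.53504486e-05] 0.1
```

View pics/top0.png

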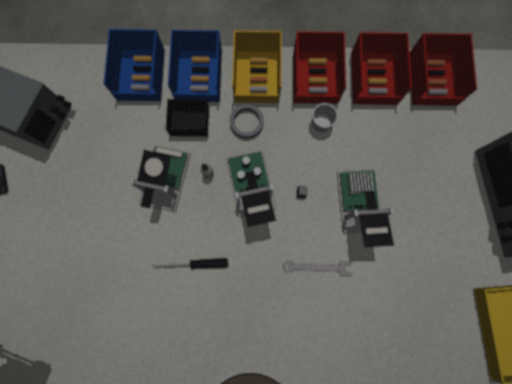

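View pics/side0.png

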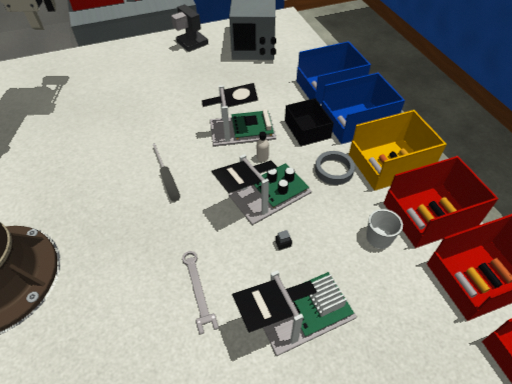

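The top view shows the finned stand at about (365,205), with its flag's paddle at (375,229), bar up. The side view shows its paddle at (262,303) and its tail at (300,288). I'll zoom in on both.

```bash
python3 - <<'E'
import cv2,numpy as np
a=cv2.imread("pics/top0.png")[160:260,320:410];b=cv2.imread("pics/side0.png")[260:360,225:365]
a=cv2.resize(a,None,fx=4,fy=4,interpolation=cv2.INTER_CUBIC);b=cv2.resize(b,None,fx=3,fy=3,interpolation=cv2.INTER_CUBIC)
c=np.zeros((400,790,3),np.uint8);c[:,:360]=a;c[:300,365:785]=b
c=np.clip(c*1.6,0,255).astype(np.uint8)
cv2.imwrite("pics/crop0.png",c)
E
```

```text
(no output)
```

View pics/crop0.png

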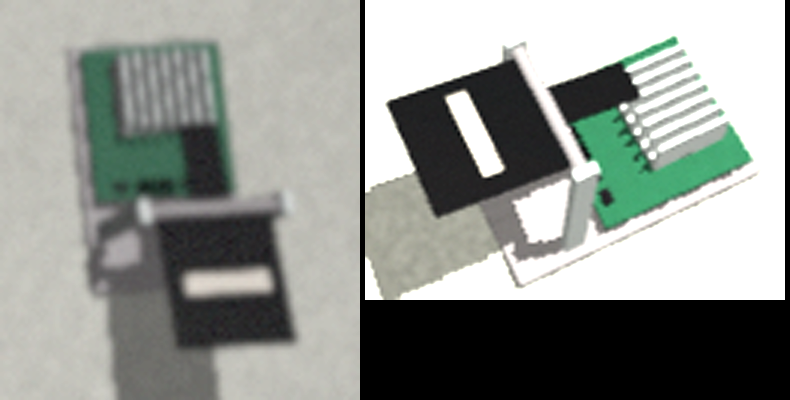

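Crop: in the top half, the paddle's free corners are at (180,347) and (295,340), the hinge bar ends at (145,210) and (287,203), and the tail's end near (206,128). In the side half, the free corners are at (388,103) and (438,216), the bar ends at (515,50) and (586,170), and the tail end at (633,82). Next I'll triangulate.

```bash
cat > h.py <<'E'
import numpy as np
from plant import robot
from scipy.spatial.transform import Rotation as R
def ray(n,p):
    m=robot.camera_model(n);d=np.linalg.inv(m["intrinsics"])@[p[0],p[1],1]
    return m["origin"],R.from_quat(m["attitude"]).apply(d*[1,-1,-1])
def tri(pt,ps):
    A=0;b=0
    L=[]
    for n,p in(("top",pt),("side",ps)):
        o,d=ray(n,p);d=d/np.linalg.norm(d);P=np.eye(3)-np.outer(d,d);A=A+P;b=b+P@o;L.append((o,P))
    x=np.linalg.solve(A,b);return x,[np.linalg.norm(P@(x-o)) for o,P in L]
def plane(n,p,z):
    o,d=ray(n,p);return o+d*(z-o[2])/d[2]
E
python3 - <<'E'
from h import *
np.set_printoptions(precision=4,suppress=True)
T=lambda x,y:(320+(x-1.5)/4,160+(y-1.5)/4); S=lambda x,y:(225+(x-365-1)/3,260+(y-1)/3)
P={k:tri(T(*a),S(*b)) for k,a,b in[("eL",(180,347),(388,103)),("eR",(295,340),(438,216)),("bL",(145,210),(515,50)),("bR",(287,203),(586,170)),("tail",(206,128),(633,82))]}
for k in P:print(k,P[k][0],P[k][1])
for k,a,z in [("eL",(180,347),.114),("eR",(295,340),.114),("bL",(145,208),.12),("bR",(287,203),.12),("base",(95,293),.004),("tail",(206,128),.112)]:print(k,plane("top",T(*a),z))
for k,a,z in [("eL",(388,103),.114),("eR",(438,216),.114),("bL",(515,50),.12),("bR",(586,170),.12),("tail",(633,82),.112),("base near",(521,284),.004),("base far",(755,172),.004)]:print(k,plane("side",S(*a),z))
s=robot.observe();print(R.from_quat(s["tool_rot"]).as_matrix())
E
```

```text
eL [ 0.4363 -0.2595  0.1291] [np.float64(0.0010082423299816675), np.float64(0.0010082423299815119)]
eR [ 0.4418 -0.327   0.1274] [np.float64(0.001091839600911573), np.float64(0.0010918396009116256)]
bL [ 0.5179 -0.2459  0.1125] [np.float64(0.0018585511880052693), np.float64(0.001858551188005352)]
bR [ 0.5242 -0.3286  0.1211] [np.float64(0.00036339837087068217), np.float64(0.00036339837087079335)]
tail [ 0.5722 -0.286   0.1088] [np.float64(0.0004792621243665811), np.float64(0.00047926212436638676)]
eL [ 0.4381 -0.2639  0.114 ]
eR [ 0.4437 -0.332   0.114 ]
bL [ 0.5199 -0.2442  0.12  ]
bR [ 0.5247 -0.329   0.12  ]
base [ 0.4785 -0.24    0.004 ]
tail [ 0.5711 -0.2849  0.112 ]
eL [ 0.4367 -0.2525  0.114 ]
eR [ 0.4421 -0.3222  0.114 ]
bL [ 0.5144 -0.2494  0.12  ]
bR [ 0.524  -0.3282  0.12  ]
tail [ 0.5717 -0.2873  0.112 ]
base near [ 0.4863 -0.3385  0.004 ]
base far [ 0.6506 -0.3254  0.004 ]
[[-0.9461  0.3239 -0.0003]
 [ 0.3239  0.9461 -0.0013]
 [-0.0002 -0.0013 -1.    ]]
```

```bash
python3 -m jog '[0,0,-8,0,0,0,0, 0,0,-8,0,0,0,0, 0,0,-7.5,0,0,0,0, 0,0,0,-0.018,-0.056,0,0, 0,0,0,-0.018,-0.056,0,0, 0,0,0,-0.018,-0.056,0,0, 0,0,0,-0.018,-0.056,0,0, 0,0,0,-0.018,-0.056,0,0, 0,0,0,-0.018,-0.056,0,0, 0,0,0,-0.018,-0.056,0,0, 0,0,0,-0.018,-0.056,0,0, 0,0,0,-0.018,-0.056,0,0, 0,0,0,-0.018,-0.056,0,0, 0,0,0,-0.018,-0.056,0,0, 0,0,0,-0.018,-0.056,0,0, 0,0,0,-0.018,-0.056,0,0, 0,0,0,-0.018,-0.056,0,0, 0,0,0,-0.018,-0.056,0,0, 0,0,0,0,0,0,0]' 10
cat > g.py <<'E'
# print remaining tool-axis shift to stand-frame (x,y, tip z) target
from h import *
import sys
s=robot.observe();M=R.from_quat(s["tool_rot"]).as_matrix();p=np.array(s["position"])
c,q=np.cos(np.radians(4.5)),np.sin(np.radians(4.5));S=np.array([[c,-q,0],[q,c,0],[0,0,1]]);pv=np.array([.521,-.288,0])
np.set_printoptions(precision=4,suppress=True)
print("t",s["clock"],"stand-frame tip from pivot",S.T@(p-pv)+[0,0,-.014],"F",np.array(s["force"]),"open",s["opening"])
print("tool axes in stand\n",S.T@M)
if len(sys.argv)>3:
    t=np.array(list(map(float,sys.argv[1:4])));print("shift",M.T@(S@(t+[0,0,.014])+pv-p))
E
python3 g.py .047 0 .14
```

```text
clock: 2.48
position: [0.5388, -0.2296, 0.2402]
tool_rot: [-0.037, 0.999, -0.001, -0.0]
force: [-0.4, 0.4, -0.6]
opening: 0.004
grip_force: 0.0
t 2.475 stand-frame tip from pivot [0.0223 0.0568 0.2262] F [-0.3895  0.3792 -0.6078] open 0.0039202050288736755
tool axes in stand
 [[-1.      0.0046 -0.001 ]
 [ 0.0046  1.     -0.0029]
 [ 0.001  -0.0029 -1.    ]]
shift [-0.025  -0.0565  0.0863]
```

```bash
python3 -m jog '[0,0,0,-0.0125,-0.028,0,0, 0,0,0,-0.0125,-0.0285,0,0, 0,0,0,0,0,0.03,0, 0,0,0,0,0,0.03,0, 0,0,0,0,0,0.026,0, 0,0,0,0,0,0,0]'; python3 g.py .045 0 .114; python3 - <<'E'
from plant import robot
import cv2,numpy as np
a=robot.read_camera("side")[225:375,210:380];b=robot.read_camera("top")[160:260,320:420]
c=np.zeros((450,790,3),np.uint8);c[:,:510]=cv2.resize(a,(510,450),interpolation=2);c[:270,515:785]=cv2.resize(b,(270,270),interpolation=2)
cv2.imwrite("pics/c1.png",cv2.cvtColor(np.clip(c*1.4,0,255).astype(np.uint8),4))
E
```

```text
clock: 3.22
position: [0.567, -0.2769, 0.1527]
tool_rot: [-0.041, 0.999, 0.001, -0.002]
force: [-0.2, 0.6, -0.2]
opening: 0.007
grip_force: 0.0
t 3.225 stand-frame tip from pivot [0.0468 0.0074 0.1387] F [-0.2108  0.6448 -0.2235] open 0.007088180179729844
tool axes in stand
 [[-1.     -0.0025 -0.004 ]
 [-0.0026  1.      0.0025]
 [ 0.004   0.0025 -1.    ]]
shift [ 0.0017 -0.0075  0.0247]
```

View pics/c1.png

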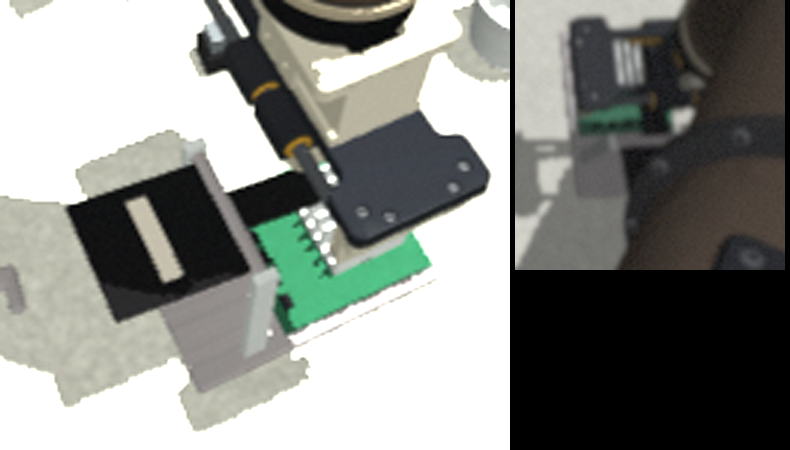

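The picture shows the arm's body over the board, the paddle still level at about (160,240), and the tail at (275,195) leading under the fingers. I'll press in small steps now.

```bash
python3 -m jog '[0,0,0,0.002,-0.006,0.008,0, 0,0,0,0,0,0.008,0, 0,0,0,0,0,0.006,0, 0,0,0,0.001,0,0.006,0, 0,0,0,0.001,0,0.006,0, 0,0,0,0,0,0,0]'; python3 g.py .041 0 .09
```

```text
clock: 4.08
position: [0.5646, -0.2848, 0.1202]
tool_rot: [-0.04, 0.999, 0.0, -0.0]
force: [-1.0, 0.8, -0.6]
opening: 0.008
grip_force: 0.0
t 4.075 stand-frame tip from pivot [ 0.0437 -0.0002  0.1062] F [-1.0406  0.8    -0.6202] open 0.008149092474073166
tool axes in stand
 [[-1.     -0.0018 -0.0006]
 [-0.0018  1.      0.0003]
 [ 0.0006  0.0004 -1.    ]]
shift [0.0027 0.0002 0.0162]
```

```bash
python3 -m jog '[0,0,0,0.001,0,0.007,0, 0,0,0,0.001,0,0.007,0, 0,0,0,0.001,0,0.006,0, 0,0,0,0.0015,0,0.005,0, 0,0,0,0.002,0,0.005,0, 0,0,0,0,0,0,0]'; python3 g.py .037 0 .076; python3 - <<'E'
from plant import robot
import cv2,numpy as np
a=robot.read_camera("side")[200:375,210:380]
cv2.imwrite("pics/c2.png",cv2.cvtColor(np.clip(cv2.resize(a,(510,525),interpolation=2)*1.4,0,255).astype(np.uint8),4))
E
```

```text
clock: 4.82
position: [0.5579, -0.2854, 0.0902]
tool_rot: [-0.04, 0.999, 0.0, -0.0]
force: [0.0, -0.3, -0.2]
opening: 0.006
grip_force: 0.0
t 4.825 stand-frame tip from pivot [ 0.037  -0.0003  0.0762] F [ 0.0296 -0.3004 -0.1852] open 0.0062644740815529995
tool axes in stand
 [[-1.     -0.0016 -0.0008]
 [-0.0016  1.      0.0004]
 [ 0.0008  0.0004 -1.    ]]
shift [0.     0.0003 0.0002]
```

View pics/c2.png

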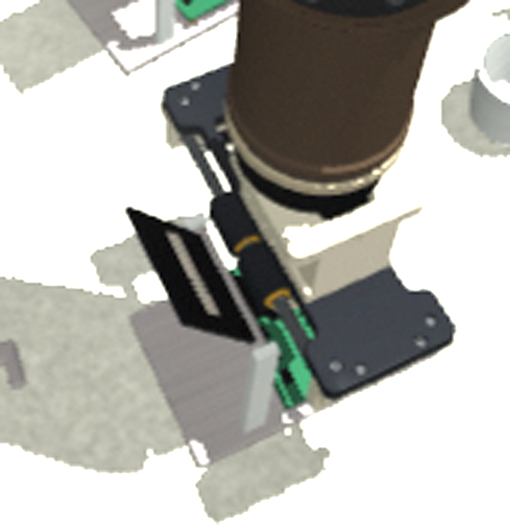

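The paddle is up at about 50° (its upper edge runs from (130,210) to (185,320)) and the tail is pressed under the fingers. I'll go up, over and down on the outer side.

```bash
python3 -m jog '[0,0,0,-0.003,0,-0.03,0, 0,0,0,0,0,-0.05,0, 0,0,0,0,0,-0.05,0, 0,0,0,0,0,-0.044,0, 0,0,0,0,0,0,0, 0,0,0,0.048,0,0,0, 0,0,0,0.048,0,0,0, 0,0,0,0.049,0,0,0, 0,0,0,0,0,0,0, 0,0,0,0,0,0.05,0, 0,0,0,0,0,0.05,0, 0,0,0,0,0,0,0, 0,0,0,0,0,0,0]'; python3 g.py -.065 0 .15; python3 - <<'E'
from plant import robot
import cv2,numpy as np
a=robot.read_camera("side")[200:375,210:380]
cv2.imwrite("pics/c3.png",cv2.cvtColor(np.clip(cv2.resize(a,(510,525),interpolation=2)*1.4,0,255).astype(np.uint8),4))
E
```

```text
clock: 6.5
position: [0.4177, -0.2973, 0.1658]
tool_rot: [-0.04, 0.999, -0.0, 0.0]
force: [-0.1, -0.3, -0.7]
opening: 0.007
grip_force: 0.0
t 6.5 stand-frame tip from pivot [-0.1037 -0.0012  0.1518] F [-0.0764 -0.3116 -0.7394] open 0.006794564604936618
tool axes in stand
 [[-1.     -0.0019  0.0006]
 [-0.0019  1.     -0.0007]
 [-0.0006 -0.0007 -1.    ]]
shift [-0.0387  0.0011  0.0019]
```

View pics/c3.png

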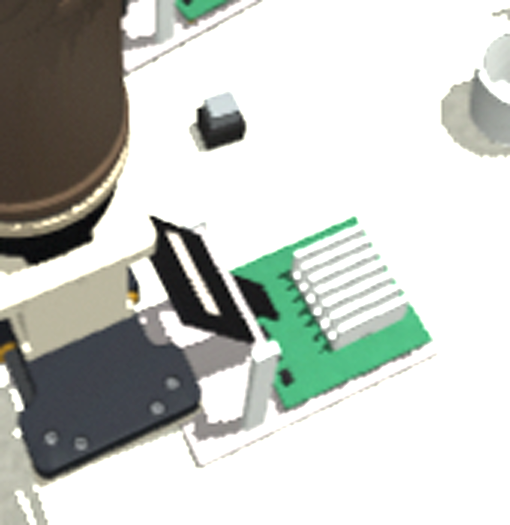

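The paddle stays raised at about 50°, clear of the gripper body, and the fingers are on its outer side. Now I push it over.

```bash
python3 -m jog '[0,0,0,-0.02,0,0,0, 0,0,0,-0.012,0,0,0, 0,0,0,-0.008,0,0,0, 0,0,0,-0.008,0,0,0, 0,0,0,-0.008,0,0,0, 0,0,0,-0.008,0,0,0, 0,0,0,-0.008,0,0,0, 0,0,0,-0.008,0,0,0, 0,0,0,-0.008,0,0,0, 0,0,0,-0.008,0,0,0, 0,0,0,-0.008,0,0,0, 0,0,0,-0.006,0,0,0, 0,0,0,0,0,0,0]'; python3 g.py .04 0 .145; python3 - <<'E'
from plant import robot
import cv2,numpy as np
a=robot.read_camera("side")[200:375,210:380]
cv2.imwrite("pics/c4.png",cv2.cvtColor(np.clip(cv2.resize(a,(510,525),interpolation=2)*1.4,0,255).astype(np.uint8),4))
E
```

```text
clock: 8.18
position: [0.5271, -0.2879, 0.1646]
tool_rot: [-0.04, 0.999, -0.0, 0.0]
force: [-0.1, 0.4, 0.1]
opening: 0.003
grip_force: 0.0
t 8.175 stand-frame tip from pivot [ 0.0061 -0.0004  0.1506] F [-0.1043  0.4427  0.0736] open 0.0030059823990351525
tool axes in stand
 [[-1.     -0.0023  0.0003]
 [-0.0023  1.     -0.0001]
 [-0.0003 -0.0001 -1.    ]]
shift [-0.0339  0.0003  0.0057]
```

View pics/c4.png

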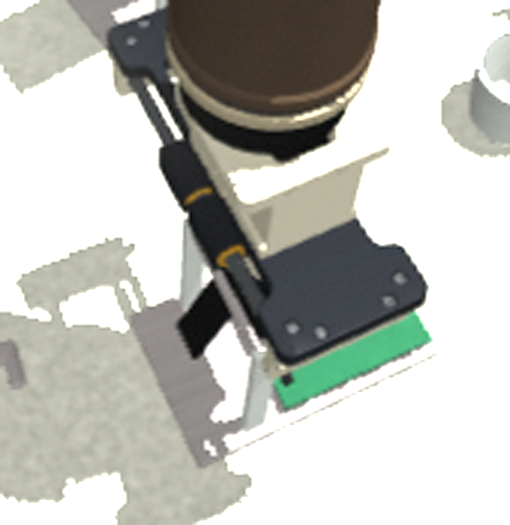

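The paddle is past upright: the tail now shows on the far side at (205,320). I'll follow the arc down.

```bash
python3 -m jog '[0,0,0,-0.008,0,0.001,0, 0,0,0,-0.008,0,0.001,0, 0,0,0,-0.008,0,0.004,0, 0,0,0,-0.008,0,0.004,0, 0,0,0,-0.006,0,0.006,0, 0,0,0,-0.006,0,0.006,0, 0,0,0,-0.004,0,0.006,0, 0,0,0,-0.004,0,0.005,0, 0,0,0,0,0,0.002,0, 0,0,0,0,0,0,0]'; python3 g.py .058 0 .111
```

```text
clock: 9.48
position: [0.5782, -0.2839, 0.1296]
tool_rot: [-0.04, 0.999, 0.0, -0.0]
force: [0.1, 0.3, -0.0]
opening: 0.005
grip_force: 0.0
t 9.475 stand-frame tip from pivot [ 0.0573 -0.0004  0.1156] F [ 0.105   0.3048 -0.0238] open 0.00477817286515175
tool axes in stand
 [[-1.     -0.0016 -0.0002]
 [-0.0016  1.      0.0001]
 [ 0.0002  0.0001 -1.    ]]
shift [-0.0007  0.0004  0.0046]
```

Pressing in 1 mm steps until the force shows the stop.

```bash
python3 -m jog '[0,0,0,0,0,0.001,0, 0,0,0,0,0,0.001,0, 0,0,0,0,0,0,0]'; python3 -m jog '[0,0,0,0,0,0.001,0, 0,0,0,0,0,0,0]';python3 -m jog '[0,0,0,0,0,0.001,0, 0,0,0,0,0,0,0]'
```

```text
clock: 9.85
position: [0.5783, -0.2841, 0.1283]
tool_rot: [-0.04, 0.999, -0.0, 0.0]
force: [-1.4, 1.1, 4.5]
opening: 0.004
grip_force: 2.3
clock: 10.1
position: [0.5784, -0.2841, 0.1281]
tool_rot: [-0.04, 0.999, -0.0, 0.001]
force: [-4.6, 3.0, 12.4]
opening: 0.004
grip_force: 6.2
clock: 10.35
position: [0.5784, -0.2841, 0.1279]
tool_rot: [-0.04, 0.999, 0.0, 0.001]
force: [-6.4, 4.1, 19.0]
opening: -0.0
grip_force: 9.7
```

The stop is reached, with the tip at 114 mm, which is the flag's level top face. I'll lift off and clear the view.

```bash
python3 -m jog '[0,0,0,0,0,-0.005,0, 0,0,0,0,0,-0.03,0, 0,0,0,0,0,-0.05,0, 0,0,0,0,0,-0.05,0, 0,0,0,0.05,0.02,0,0, 0,0,0,0.05,0.05,0,0, 0,0,0,0.03,0.05,0,0, 0,0,0,0,0.06,0,0, 0,0,0,0,0.06,0,0, 0,0,0,0,0.06,0,0, 0,0,0,0,0.06,0,0, 0,0,0,0,0,0,0, 0,0,0,0,0,0,0]'; python3 - <<'E'
from plant import robot
import cv2,numpy as np
a=robot.read_camera("side");b=robot.read_camera("top")
c=np.zeros((600,800,3),np.uint8);c[:384,:512]=a;c[:300,512:782]=cv2.resize(b[160:260,320:410],(270,300),interpolation=2)
c[384:600,:512]=b[90:306]
c[300:600,512:800]=cv2.resize(a[230:360,230:355],(288,300),interpolation=2)
cv2.imwrite("pics/c5.png",cv2.cvtColor(np.clip(c*1.3,0,255).astype(np.uint8),4))
E
```

```text
clock: 11.98
position: [0.4261, 0.0588, 0.2607]
tool_rot: [-0.04, 0.999, -0.0, -0.0]
force: [0.4, -0.5, -0.3]
opening: 0.002
grip_force: 0.0
```

View pics/c5.png

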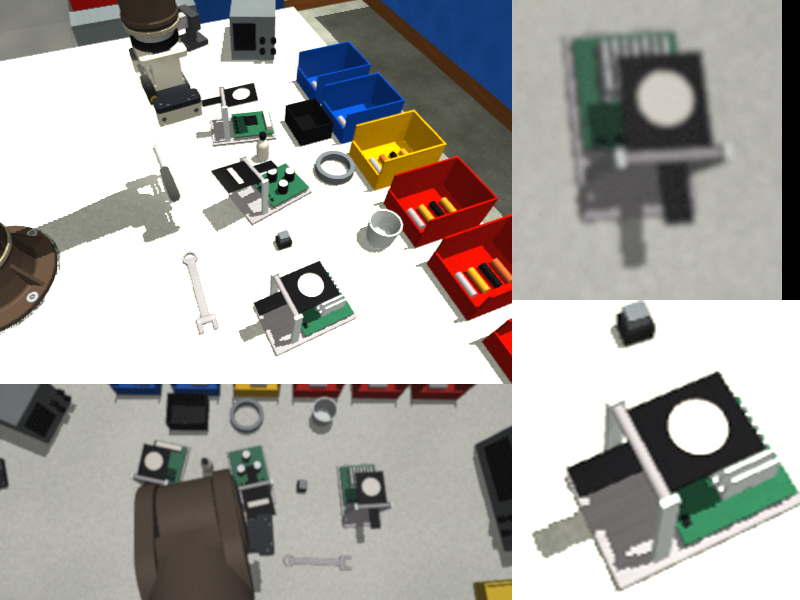

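The picture shows the finned stand's flag level over the board with its white disc up at side (311,285). The stand hasn't moved and everything else is as it was, so I'm handing in.

```bash
python3 -c "
from plant import robot
print(robot.close_job())"
```

```text
the job is handed in; nothing more can be done
None
```

The finned board's flag is flipped fully over and lies level over the board with its white disc up; in the final pictures the stand and everything else look unmoved. I handed the job in at about 12 s.

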